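# Stack a turned box in the jig and set the side clamp

## Robot

A 7-joint arm with a two-finger parallel gripper is mounted at the origin on the work surface. World frame = base frame: x ahead of the robot, y to its left, z up, the work surface at z = 0. Lengths are in m, angles in rad, forces in N, time in s.
With the tool pointing down it reaches from about 0.425 to 1.025 m from the base axis. Payload 9.4 kg.
Tool frame: the origin (TCP) lies at the very end of the fingers, on their centre line; the grasp point (between the pads) lies 19 mm behind it (env.hold_point_z is the distance from the TCP to the grasp point, in m); z points along the fingers, y is the line along which they close (so a half turn about z gives the same grasp; the last joint's range is limited). The gripper opens to 85 mm and grips with 20 to 120 N. Pads are 22 mm wide; open, the fingers measure 114 mm over their backs; the gripper's body (76 mm by 85 mm) begins 54 mm behind the grasp point. The pads swing forward as they close: fully open they stand 13 mm farther back than shut.
Start: joints at [-1.265, 0.599, -0.003, 1.599, 0.002, 0.943, -0.08], TCP at [0.271, 0.673, 0.209] pointing down, gripper open.
Joint ranges: [-2.57, 2.57], [-0.35, 1.97], [-1.29, 1.29], [0.11, 2.56], [-1.05, 4.19], [0.11, 1.86], [-2.63, 2.63]. Speed limits (rad/s): [2.22, 2.22, 3.01, 3.01, 3.14, 3.14, 3.14].

## Interface

Orientations are given as a unit quaternion [w, x, y, z].
In Python, from workcell import env, capture, models gives the robot as it stands.
- The arm moves only by the tool servo_tool, never from a script. Its arguments are lists of equal length, an entry for each row: "grip": the closure, from 0 (fully open) to 1 (shut); "delta_pos": the shift along the tool's x, y, z in cm, a list of three; "angular": the turn, a rotation vector about the tool's x, y, z in degrees, a list of three. A call has 1 to 20 rows; each row is the pose to reach, as a shift and turn from the pose commanded when the call began, along the tool's axes at that moment; what a row does not reach only later rows make up. A row lasts 1/12 s, in which the tool goes at most 41.7 mm and 7.16 degrees, less where a joint would pass 70% of its speed; a pose out of reach is approached as far as the arm can. A call with a gripper value outside its range is refused whole. The fingers move at their own pace and stop on an object; the grip force is fixed at half the most. Time passes only in rows, so rows that repeat a pose let the fingers close. It gives the time, the measured TCP pose, the force, the opening and the grip force at its end, in the units of the state.
- env.observe(): the state, without advancing time (a new reading comes with each control period).
- capture(name): name is "side" or "top"; returns a dict with "color" (480x640x3 uint8, red, green, blue), "mtx" (3x3 intrinsics, pixels), "rvec" (rotation vector, rad) and "tvec" (3), from world to camera coordinates, as OpenCV has them. Camera axes: x right, y down, z forward; pixel columns grow to the right and rows downward; lengths in m; the calibration is good to about 2 mm. A picture is of the moment at which its call begins. There is no depth.
- env.hand_in(): hands the job in; it is judged then, once.
Trained networks look in a picture, given as the dict that the camera call returned (one of the last four; its "shot" number tells which), for a name from the list of things; names that differ only in an ending like _2 or _b are one class to them, and where a whole thing is asked for, a point or a joint stands for the part that bears it (a point fixed in the world has none). Each returns a list of dicts, best first, with "conf" (0 to 1); they miss things now and then, are a little off and sometimes report something else, mostly with a low value. They report only what shows in the picture. A call takes as long as a camera call. They do not tell look-alikes from the thing itself.
- models.look_for(picture, name): "rect" ([left, top, width, height] as shares, 0 to 1, of the picture: columns of its width, rows of its height, round what is visible of it).
- models.trace(picture, name): "region" (480x640 bool, what is visible of it) and "rect" ([left, top, width, height] as shares, 0 to 1, of the picture: columns of its width, rows of its height, round what is visible of it).
The state is a dict: "clock": time; "joints": joint angles; "qvel": joint speeds; "joint_torque": joint torques, N m; "position": TCP position; "ee_rot": TCP orientation; "ft_force": force on the tool from outside, world axes, zero at the start; "moment": the same for the moment, N m; "grip_width": finger opening in m; "grasp_force": force on a finger pad.
Only numpy, scipy, OpenCV 4.12 (cv2) and the standard library are available. Lean on these libraries where they do the work, as an engineer would, in place of code of your own. Each camera call takes 0.05 s, during which the arm holds its last target. There are 200 camera calls.

## Task

Stack the three turned wooden parts squarely in the pocket of the assembly jig, first the light body, then the dark spacer, then the top disc. Then turn the red thumbscrew clockwise until it seats, back it off a quarter turn so that the clamp leaves the stack free, and finish there still holding the thumbscrew in the gripper. Leave the wax jar, the sanding block and the gouge where they are.

Things in the scene. Friction and masses are not known exactly. Their poses are not given: they have to be found in the camera images.
- pocket (a point): centre of the jig's pocket floor (yellow spot), 12 mm above the table, z up. Four aluminium posts 12 mm thick, 58 mm tall above the floor (top 8 mm tapered), stand at x +-20.9, y +-24.9 mm: a 50 mm part has 1.5 mm play all round. The gaps on the +x and -x sides are open, 38 mm wide, for fingers; the clamp's jaw is in the +y gap
- fixture: the blue assembly jig, bolted down; origin under the pocket's centre at table height, axes as pocket. Base plate 12 mm thick, x -50 to +50 mm, y -50 to +155 mm. The dark clamp block, 64 mm (x) by 56 mm (y), is centred at y +115 mm, with the red thumbscrew on top
- jaw_face (a point): middle of the clamp's orange jaw face (22 mm wide, 42 mm tall, from 1.5 mm above the pocket floor). The thumbscrew drives it towards the pocket 2 mm per rad; seated, it stands 26 mm from the pocket's centre, leaving a 50 mm part 1 mm free; at the start 2 to 4 mm farther back
- screw_grip (a point): middle of the red thumbscrew's grip, on its vertical axis, 57 mm above the pocket floor, at y +115 mm of the pocket frame. The grip is an upright flat bar 44 mm long (x of this frame, white mark on the +x end), 12 mm thick (y: pinch it so), 28 mm tall (+-14 mm). This frame turns with it. The hub is below; the block's top is 23 mm below this point. It does not rise or sink
- screw (a joint): thumbscrew angle, rad, growing clockwise seen from above (tightening). It seats on a hard stop at 3.4; it starts between 1.5 and 2.6. At q the grip's x axis is turned by -q about z from the pocket's x axis. About 0.05 N m of friction keeps it where it is left
- boxbody: the box body, a light wooden round block, 50 mm across, 26 mm tall, with two thin darker bands, standing loose on the table; origin at the centre of its underside, z up. About 35 g.
- spacer: a plain dark wooden disc, 50 mm across, 14 mm thick, lying loose on the table; origin at the centre of its underside. About 22 g.
- topdisc: a medium-brown wooden disc, 50 mm across, 14 mm thick, with a brass dot of 18 mm in the middle of its top, lying loose on the table; origin at the centre of its underside. About 22 g.
- wax: bystander, an amber glass wax jar with a metal cap, 60 mm across, 50 mm tall, loose; origin at the centre of its underside
- sander: bystander, a cork sanding block, 100 by 60 by 28 mm, loose; origin at the centre of its underside
- gouge: bystander, a turning gouge with a wooden handle, lying loose, about 300 mm long, 26 mm thick: the handle reaches to 185 mm on -x of its origin, the steel to 110 mm on +x
Things that resemble listed ones, but are neither listed nor needed, are in the scene too. Leave any turquoise look-alike of the topdisc alone.

How it is judged:
By the outcome, as a careful person would: the job done as asked, in the order asked, and still so for the second after the job is handed in, while the arm keeps its last pose, push and grip.
It also fails if it takes over 69 s, if anything falls off the work surface, if the arm or the gripper's body presses on something with over 40 N, if the wrist force passes 120 N, or if a joint passes its speed limit or range.

## Working session

There is one attempt and no reset: what is moved stays moved. The work goes in short steps, Python scripts to look and compute and a tool call to move; the robot and the scene stay as the last step left them, time stands still between calls to the robot, and variables do not carry over. Pictures are saved under pics/ and viewed, at most 10 in all, crops included, and the job is handed in when it is done.

Besides the shell and the picture viewer there is one more tool, called after "Call:" as name(argument=value, ...) on one line, values as JSON. servo_tool: Moves the arm, as the interface text tells. Its arguments: {"type":"object","properties":{"grip":{"type":"array","items":{"type":"number"}},"delta_pos":{"type":"array","items":{"type":"array","items":{"type":"number"}}},"angular":{"type":"array","items":{"type":"array","items":{"type":"number"}}}},"required":["grip","delta_pos","angular"]}

```bash
mkdir -p pics; ls; cat > h.py <<'E'
import numpy as np, cv2
from workcell import env, capture, models
from scipy.spatial.transform import Rotation as R
def ray(p,uv):
    Rm=cv2.Rodrigues(np.array(p["rvec"],float))[0]; t=np.array(p["tvec"],float).ravel()
    o=-Rm.T@t; d=Rm.T@np.linalg.inv(np.array(p["mtx"]))@np.array([uv[0],uv[1],1.]); return o,d
def at(p,uv,z):
    o,d=ray(p,uv); return o+d*(z-o[2])/d[2]
def proj(p,X):
    return cv2.projectPoints(np.array(X,float).reshape(-1,1,3),np.array(p["rvec"],float),np.array(p["tvec"],float),np.array(p["mtx"],float),None)[0].reshape(-1,2)
def save(p,n): cv2.imwrite(n,p["color"][:,:,::-1])
E
python3 - <<'E'
from h import *
for n in("top","side"):
    p=capture(n); save(p,f"pics/{n}0.png")
    print(n,ray(p,(320,240)))
    for k in("fixture","screw_grip","boxbody","spacer","topdisc","wax","sander","gouge"):
        for r in models.look_for(p,k):
            l,t,w,h=r["rect"]; c=((l+w/2)*640,(t+h/2)*480)
            print(k,round(r["conf"],2),np.round([l*640,t*480,w*640,h*480]),at(p,c,0.014)[:2].round(3))
print(env.observe())
E
```

```text
pics
top (array([ 0.51234127, -0.05295108,  1.03248177]), array([ 0.09997256, -0.01444968, -0.99503882]))
fixture 0.84 [122. 235. 117.  71.] [0.551 0.186]
screw_grip 0.64 [124. 262.  26.  25.] [0.542 0.266]
boxbody 0.9 [447. 312.  32.  27.] [ 0.465 -0.331]
spacer 0.68 [346. 314.  31.  29.] [ 0.455 -0.147]
topdisc 0.87 [288. 248.  28.  29.] [ 0.572 -0.035]
topdisc 0.63 [405. 235.  26.  31.] [ 0.6   -0.248]
topdisc 0.61 [351. 245.  29.  26.] [ 0.584 -0.152]
topdisc 0.56 [397. 299.  26.  29.] [ 0.485 -0.234]
wax 0.72 [310. 158.  33.  34.] [ 0.738 -0.077]
sander 0.8 [361. 173.  59.  45.] [ 0.702 -0.197]
gouge 0.73 [153.  79.  24. 155.] [0.765 0.226]
side (array([ 0.25390983, -0.5911869 ,  0.55007862]), array([ 0.41614517,  0.67546224, -0.6087568 ]))
fixture 0.77 [209. 162.  91.  82.] [0.562 0.198]
screw_grip 0.6 [233. 166.  10.  20.] [0.577 0.331]
boxbody 0.73 [331. 381.  38.  43.] [ 0.468 -0.33 ]
spacer 0.88 [265. 310.  33.  23.] [ 0.453 -0.152]
topdisc 0.95 [296. 247.  26.  27.] [ 0.569 -0.04 ]
topdisc 0.86 [306. 338.  38.  32.] [ 0.482 -0.243]
topdisc 0.73 [370. 316.  33.  25.] [ 0.59
[... 293 characters left out ...]
1004,  0.59930527, -0.00252227,  1.59936657,  0.00179165,
        0.94293039, -0.07979304]), 'qvel': array([ 5.98616332e-04,  3.52785131e-04, -8.83951274e-05, -7.55793711e-04,
       -7.00773595e-04, -6.84602191e-04,  1.72423111e-04]), 'joint_torque': array([ 9.41979451e-04, -7.76189089e+01,  1.56323276e+00, -2.58382452e+01,
        1.22744293e-02,  1.75727975e-03,  1.22794012e-05]), 'position': array([0.27078673, 0.6725407 , 0.20898256]), 'ee_rot': array([ 1.31123676e-05,  1.90206101e-01,  9.81744182e-01, -5.17180925e-06]), 'ft_force': array([ 0.822403  ,  0.23216168, -0.19898676]), 'moment': array([0.02843692, 0.00397852, 0.03354012]), 'grasp_force': 0.0, 'grip_width': 0.08547213484683942}
```

```bash
python3 - <<'E'
import cv2
a=cv2.imread("pics/top0.png");b=cv2.imread("pics/side0.png")
cv2.imwrite("pics/topc.png",cv2.resize(a[200:360,100:500],(800,320),interpolation=cv2.INTER_CUBIC))
cv2.imwrite("pics/sidec.png",cv2.resize(b[140:440,190:460],(720,800*1-0),interpolation=cv2.INTER_CUBIC)[:600] if 0 else cv2.resize(b[140:440,190:460],(540,600),interpolation=cv2.INTER_CUBIC))
cv2.imwrite("pics/jig.png",cv2.resize(a[225:315,115:250],(780,520),interpolation=cv2.INTER_CUBIC))
E
```

```text
(no output)
```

View pics/topc.png

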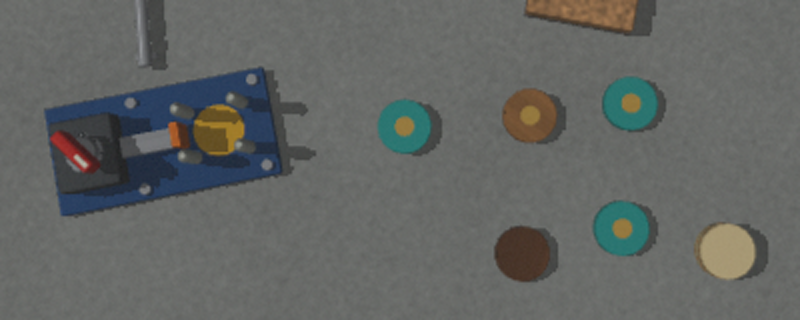

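View pics/sidec.png

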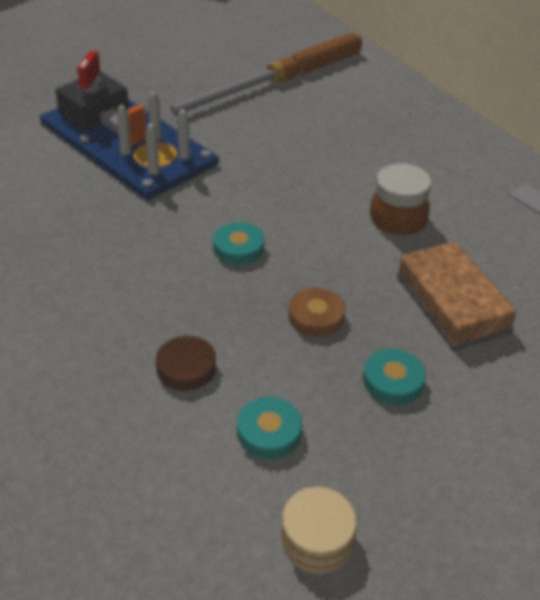

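View pics/jig.png

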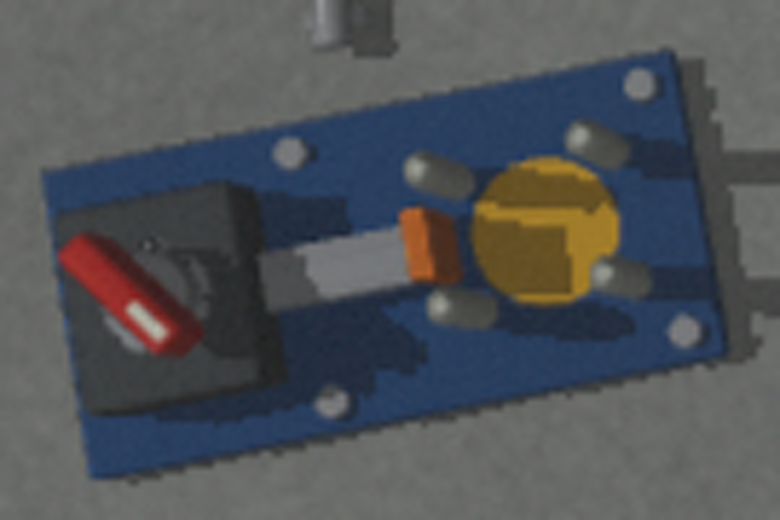

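The top view shows the brown top disc at pixel (365,257), amid three turquoise look-alikes. The dark spacer is at (361,328), the body at (463,325), and the jig at upper left with its pocket near (209,265). Next I'll fit the poses.

```bash
cat >> h.py <<'E'
from scipy.optimize import least_squares
def hull(P): return cv2.convexHull(P.astype(np.float32)).astype(np.float32)
def fit(obs,solid,x0,fscale=1.0):
    # obs: list of (picture, mask); solid(x)->Nx3 points whose projected hull is the silhouette
    cs=[]
    for p,m in obs:
        c=max(cv2.findContours(m.astype(np.uint8),cv2.RETR_EXTERNAL,cv2.CHAIN_APPROX_NONE)[0],key=cv2.contourArea)
        h=cv2.convexHull(c); f=np.zeros(m.shape,np.uint8); cv2.fillPoly(f,[h],1)
        cs.append((p,cv2.findContours(f,cv2.RETR_EXTERNAL,cv2.CHAIN_APPROX_NONE)[0][0].reshape(-1,2)))
    def res(x):
        r=[]
        for p,c in cs:
            H=hull(proj(p,solid(x))*16)
            r+=[cv2.pointPolygonTest(H,(float(u*16),float(v*16)),True)/16-.5 for u,v in c]
        return np.array(r)
    s=least_squares(res,x0,loss="soft_l1",f_scale=fscale,diff_step=1e-3,x_scale=[.01,.01,.05][:len(x0)])
    return s.x, np.sqrt(np.mean(s.fun**2))
def cyl(z,h,r=.025):
    a=np.linspace(0,2*np.pi,48,endpoint=False)
    c=np.c_[r*np.cos(a),r*np.sin(a)]
    return lambda x: np.vstack([np.c_[c+x[:2],np.full(48,z)],np.c_[c+x[:2],np.full(48,z+h)]])
def plate(x):
    P=np.array([[a,b,z] for a in(-.05,.05) for b in(-.05,.155) for z in(0,.012)])
    c,s=np.cos(x[2]),np.sin(x[2]); return np.c_[P[:,:2]@np.array([[c,s],[-s,c]])+x[:2],P[:,2]]
def hsv(p): return cv2.cvtColor(p["color"],cv2.COLOR_RGB2HSV)
E
python3 - <<'E'
from h import *
T=capture("top"); S=capture("side")
obs=[]
for p in(T,S):
    H=hsv(p); m=cv2.inRange(H,(100,110,25),(125,255,255))
    n,l,st,_=cv2.connectedComponentsWithStats(m); 
    k=np.zeros_like(m)
    for i in range(1,n):
        if st[i,4]>30: k|=(l==i).astype(np.uint8)
    m=cv2.morphologyEx(k,cv2.MORPH_CLOSE,np.ones((15,15),np.uint8)); obs.append((p,m))
x0=[.556,.15,.17]
for o in(obs,obs[:1],obs[1:]): print("jig",*fit(o,plate,x0))
for n,h,c in(("boxbody",.026,(.465,-.331)),("spacer",.014,(.455,-.147)),("topdisc",.014,(.58,-.155))):
    ob=[]
    for p in(T,S):
        rs=models.trace(p,n); q=proj(p,[[*c,h]])[0]
        ds=[np.hypot((r["rect"][0]+r["rect"][2]/2)*640-q[0],(r["rect"][1]+r["rect"][3]/2)*480-q[1]) for r in rs]
        i=int(np.argmin(ds)) if ds else -1
        if i>=0 and ds[i]<12: ob.append((p,rs[i]["region"]))
    for o in [ob]+[[b] for b in ob]: print(n,len(o),*fit(o,cyl(0,h),c))
H=hsv(T)
m=cv2.inRange(H,(15,150,60),(32,255,255)); m[:, 250:]=0
c=np.argwhere(m).mean(0)[::-1]; print("yellow",c,m.sum()//255,at(T,c,.012))
m=cv2.inRange(H,(0,150,90),(6,255,255))|cv2.inRange(H,(172,150,90),(180,255,255)); m[:,180:]=0
r=cv2.minAreaRect(np.argwhere(m)[:,::-1].astype(np.float32)); print("red",r)
b=cv2.boxPoints(r); W=np.array([at(T,q,.083) for q in b]); print(W[:,:2].round(4), W.mean(0))
E
```

```text
jig [0.56403096 0.13574573 0.22209647] 2.850499304897898
jig [0.5639792  0.13561321 0.22166169] 0.40049573913004316
jig [0.56424872 0.14052391 0.22007218] 5.009274222318481
boxbody 2 [ 0.46632266 -0.32916983] 0.46157779177339325
boxbody 1 [ 0.46662224 -0.32857664] 0.44882319767133827
boxbody 1 [ 0.466139  -0.3294385] 0.3973782723043147
spacer 2 [ 0.45911946 -0.14547207] 0.4364006581923314
spacer 1 [ 0.45943111 -0.14551628] 0.45109325972217595
spacer 1 [ 0.45889802 -0.14543494] 0.401692455036085
topdisc 2 [ 0.58555256 -0.15049398] 0.3781459931215838
topdisc 1 [ 0.58548421 -0.1500994 ] 0.26948582097730855
topdisc 1 [ 0.58549525 -0.15105012] 0.39588291144582544
yellow [208.50214592 263.44206009] 466 [0.56625738 0.13622834 0.012     ]
red ((135.50001525878906, 275.5000305175781), (24.041629791259766, 5.656854152679443), 45.0)
[[0.5494 0.2651]
 [0.5564 0.2587]
 [0.5282 0.2279]
 [0.5212 0.2343]] [0.53879305 0.24650355 0.083     ]
```

```bash
cat >> h.py <<'E'
def state():
    o=env.observe(); q=o["ee_rot"]; r=R.from_quat([q[1],q[2],q[3],q[0]]); M=r.as_matrix()
    return o,r,np.degrees(np.arctan2(M[1,1],M[0,1]))
def goal(x,y,z,yaw):
    """shift (cm) and turn (deg) in tool axes to a down-pointing pose with tool y at yaw deg"""
    o,r,_=state(); a=np.radians(yaw); yv=np.array([np.cos(a),np.sin(a),0]); zv=np.array([0,0,-1.])
    g=R.from_matrix(np.c_[np.cross(yv,zv),yv,zv])
    print("d",(r.inv().apply(np.array([x,y,z])-o["position"])*100).round(2),"rot",np.degrees((r.inv()*g).as_rotvec()).round(1))
E
python3 -c "
from h import *
goal(.5,.15,.16,12.7);goal(.466,-.329,.10,12.7);goal(.466,-.329,.003,12.7)"
```

```text
d [-40.78 -39.91   4.9 ] rot [ 0.  -0.  55.4]
d [-55.52 -85.61  10.9 ] rot [ 0.  -0.  55.4]
d [-55.52 -85.61  20.6 ] rot [ 0.  -0.  55.4]
```

Call:
servo_tool(grip=[0,0,0,0,0,0,0,0,0,0,0,0,0,0,0,0,0,0,0,0], delta_pos=[[-40.8,-39.9,4.9],[-40.8,-39.9,4.9],[-40.8,-39.9,4.9],[-40.8,-39.9,4.9],[-40.8,-39.9,4.9],[-40.8,-39.9,4.9],[-40.8,-39.9,4.9],[-40.8,-39.9,4.9],[-40.8,-39.9,4.9],[-40.8,-39.9,4.9],[-40.8,-39.9,4.9],[-40.8,-39.9,4.9],[-40.8,-39.9,4.9],[-55.5,-85.6,10.9],[-55.5,-85.6,10.9],[-55.5,-85.6,10.9],[-55.5,-85.6,10.9],[-55.5,-85.6,10.9],[-55.5,-85.6,10.9],[-55.5,-85.6,10.9]], angular=[[0,0,55.4],[0,0,55.4],[0,0,55.4],[0,0,55.4],[0,0,55.4],[0,0,55.4],[0,0,55.4],[0,0,55.4],[0,0,55.4],[0,0,55.4],[0,0,55.4],[0,0,55.4],[0,0,55.4],[0,0,55.4],[0,0,55.4],[0,0,55.4],[0,0,55.4],[0,0,55.4],[0,0,55.4],[0,0,55.4]])

```text
clock: 2.97
position: [0.4752, -0.1127, 0.1269]
ee_rot: [0.0, 0.625, 0.781, 0.0]
ft_force: [0.2, 1.0, 1.4]
grip_width: 0.0851
grasp_force: 0.0
```

```bash
python3 -c "
from h import *
goal(.466,-.329,.07,12.7);goal(.466,-.329,.003,12.7)
print(env.observe()['joints'])"
```

```text
d [-20.9   -5.65   5.69] rot [ 0.  0. -0.]
d [-20.9   -5.66  12.39] rot [ 0.  0. -0.]
[-0.01355982  0.4517797   0.17956737  2.21961307 -0.16940732  0.48161773
  0.52007913]
```

Call:
servo_tool(grip=[0,0,0,0,0,0,0,0], delta_pos=[[-20.9,-5.7,5.7],[-20.9,-5.7,5.7],[-20.9,-5.7,5.7],[-20.9,-5.7,5.7],[-20.9,-5.7,5.7],[-20.9,-5.7,5.7],[-20.9,-5.7,5.7],[-20.9,-5.7,5.7]], angular=[[0,0,0],[0,0,0],[0,0,0],[0,0,0],[0,0,0],[0,0,0],[0,0,0],[0,0,0]])

```text
clock: 3.63
position: [0.4651, -0.328, 0.0696]
ee_rot: [-0.0, 0.626, 0.78, -0.0]
ft_force: [-0.8, 0.2, 0.5]
grip_width: 0.0854
grasp_force: 0.0
```

```bash
python3 -c "
from h import *
goal(.466,-.329,.003,12.7)"
```

```text
d [-0.12  0.07  6.66] rot [-0.  -0.  -0.2]
```

Call:
servo_tool(grip=[0,0,0,1,1,1,1,1,1,1], delta_pos=[[-0.1,0.1,6.6],[-0.1,0.1,6.6],[-0.1,0.1,6.6],[-0.1,0.1,6.6],[-0.1,0.1,6.6],[-0.1,0.1,6.6],[-0.1,0.1,6.6],[-0.1,0.1,6.6],[-0.1,0.1,6.6],[-0.1,0.1,6.6]], angular=[[0,0,0],[0,0,0],[0,0,0],[0,0,0],[0,0,0],[0,0,0],[0,0,0],[0,0,0],[0,0,0],[0,0,0]])

```text
clock: 4.47
position: [0.467, -0.3281, 0.0045]
ee_rot: [0.0, 0.625, 0.781, 0.0]
ft_force: [-0.4, -0.5, -0.6]
grip_width: 0.0009
grasp_force: 0.0
```

```bash
python3 -c "
from h import *
S=capture('side');T=capture('top')
cv2.imwrite('pics/a.png',np.hstack([cv2.resize(S['color'][300:480,240:460],(400,327)),cv2.resize(T['color'][230:394,370:570],(400,327))])[:,:,::-1])"
```

```text
(no output)
```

View pics/a.png

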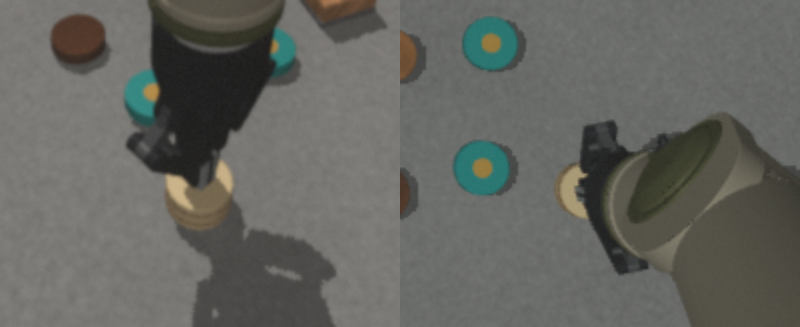

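The body sits unmoved (left edge at pixel 447 in the top view, as before), yet the fingers shut fully. I'll check where the TCP projects and where the body is now.

```bash
python3 - <<'E'
from h import *
S=capture("side");T=capture("top")
o,r,y=state(); print(o["position"],y,o["grip_width"],o["grasp_force"],o["joints"])
for n,p in(("side",S),("top",T)):
    print(n,"tcp",proj(p,[o["position"]]),"body axis bottom/top centre",proj(p,[[.4663,-.3292,0],[.4663,-.3292,.026]]))
    for t in models.trace(p,"boxbody")[:2]: print(t["conf"],np.array(t["rect"])*[640,480,640,480],t["region"].sum())
    print(p["rvec"],p["tvec"])
c=S["color"][340:450,290:400]
cv2.imwrite("pics/b.png",cv2.resize(c,(600,600),interpolation=cv2.INTER_CUBIC)[:,:,::-1])
E
```

```text
[ 0.46673259 -0.32801106  0.00397624] 12.663267924908267 5.6121092711638354e-05 0.0 [ 0.46065377  0.71924589  0.0780926   2.09987253 -0.16034737  0.32785309
  0.89240911]
side tcp [[348.17836555 406.47604177]] body axis bottom/top centre [[348.24323513 408.90980317]
 [349.29167365 398.15434408]]
0.81 [328.896 387.216  37.184  35.088] 859
0.29 [210.112 164.016  87.296  78.816] 3085
[ 2.16117304 -0.59131528  0.31366889] [-0.53095563  0.20312496  0.62720412]
top tcp [[459.70293054 324.35162955]] body axis bottom/top centre [[459.7716078  324.49407641]
 [463.64342275 325.24520914]]
0.51 [445.184 312.576  16.384  29.28 ] 262
[ 2.1926629  -2.13729268  0.12689688] [-0.07158907  0.62389343  0.96796074]
```

View pics/b.png

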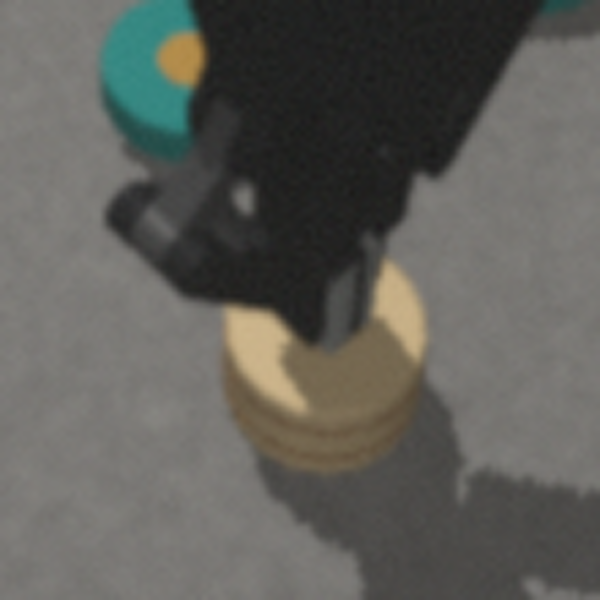

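The fingers look shut on top of the body, although the reported TCP is inside it. I'll lift straight up and compare the real tip with the reported TCP.

Call:
servo_tool(grip=[1,1,1,1,1], delta_pos=[[0,0,-8],[0,0,-8],[0,0,-8],[0,0,-8],[0,0,-8]], angular=[[0,0,0],[0,0,0],[0,0,0],[0,0,0],[0,0,0]])

```text
clock: 5.18
position: [0.4667, -0.3278, 0.084]
ee_rot: [0.0, 0.625, 0.781, 0.0]
ft_force: [-0.4, 0.8, -0.4]
grip_width: 0.0004
grasp_force: 0.0
```

```bash
python3 - <<'E'
from h import *
S=capture("side");T=capture("top")
o,r,y=state(); print(o["position"],y,o["grip_width"])
a=r.apply([0,0,-.1])
out=[]
for p in(S,T):
    q=proj(p,[o["position"],o["position"]+a]); print(q)
    c=p["color"].copy(); u,v=q[0].round().astype(int); c[v,u-3:u+4]=[255,0,255]; c[v-3:v+4,u]=[255,0,255]
    x0=min(max(u-50,0),540); y0=min(max(v-60,0),360); print(x0,y0)
    out.append(cv2.resize(c[y0:y0+120,x0:x0+100],(400,480),interpolation=cv2.INTER_CUBIC))
cv2.imwrite("pics/c.png",np.hstack(out)[:,:,::-1])
E
```

```text
[ 0.46615754 -0.32750668  0.08296177] 12.676290456344265 0.00019880358149342595
[[350.95333747 371.50127319]
 [356.24794225 317.56024689]]
301 312
[[471.87271792 327.09516804]
 [491.02352469 330.73417939]]
422 267
```

View pics/c.png

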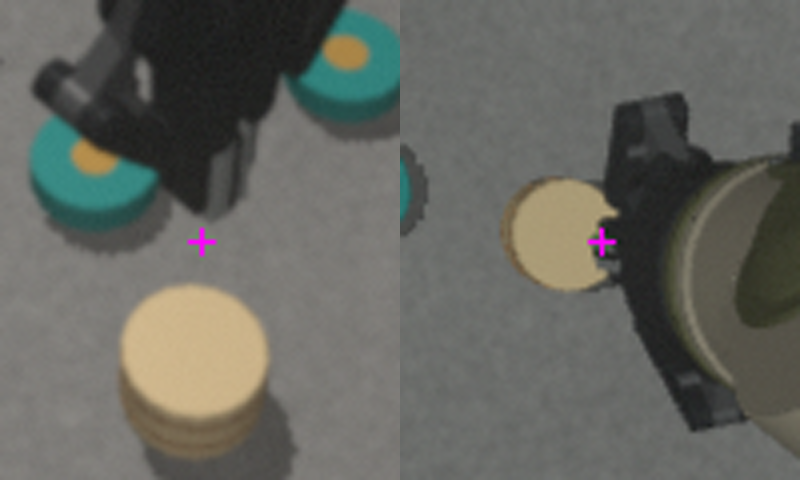

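In the side view the real fingertip is at about pixel (353,366), while the reported TCP projects to (351,371.5). Allowing for finger width, the tips are roughly 2 cm above the reported TCP. I'll measure this by touching the table gently with the fingers shut.

```bash
python3 - <<'E'
from h import *
print(env.hold_point_z,[a for a in dir(env) if a[0]!='_'])
goal(.466,-.40,.004,12.7)
E
```

```text
0.0187 ['IKError', 'hand_in', 'hold_point_z', 'observe']
d [-7.08 -1.6   7.89] rot [-0.1 -0.1 -0. ]
```

Call:
servo_tool(grip=[1,1,1,1,1,1,1], delta_pos=[[-7,-1.6,0],[-7,-1.6,0],[-7,-1.6,4],[-7,-1.6,8],[-7,-1.6,9.2],[-7,-1.6,9.2],[-7,-1.6,9.2]], angular=[[0,0,0],[0,0,0],[0,0,0],[0,0,0],[0,0,0],[0,0,0],[0,0,0]])

```text
clock: 5.87
position: [0.4659, -0.3991, -0.0087]
ee_rot: [-0.001, 0.625, 0.781, 0.0]
ft_force: [-0.1, 0.2, 0.1]
grip_width: -0.0
grasp_force: 0.0
```

Call:
servo_tool(grip=[1,1,1], delta_pos=[[0,0,0.3],[0,0,0.5],[0,0,0.5]], angular=[[0,0,0],[0,0,0],[0,0,0]])

```text
clock: 6.12
position: [0.4672, -0.4, -0.0118]
ee_rot: [0.001, 0.625, 0.781, 0.0]
ft_force: [0.6, -0.2, -0.1]
grip_width: -0.0002
grasp_force: 0.0
```

Call:
servo_tool(grip=[1,1,1], delta_pos=[[0,0,0.2],[0,0,0.4],[0,0,0.4]], angular=[[0,0,0],[0,0,0],[0,0,0]])

```text
clock: 6.37
position: [0.4666, -0.3998, -0.0169]
ee_rot: [0.0, 0.625, 0.781, 0.0]
ft_force: [0.4, 0.1, 0.8]
grip_width: 0.0
grasp_force: 0.0
```

Call:
servo_tool(grip=[1,1,1], delta_pos=[[0,0,0.1],[0,0,0.3],[0,0,0.3]], angular=[[0,0,0],[0,0,0],[0,0,0]])

```text
clock: 6.62
position: [0.4664, -0.3997, -0.0203]
ee_rot: [-0.0, 0.625, 0.781, 0.0]
ft_force: [-0.1, -0.2, -0.4]
grip_width: 0.0001
grasp_force: 0.0
```

Call:
servo_tool(grip=[1,1,1], delta_pos=[[0,0,0.1],[0,0,0.2],[0,0,0.2]], angular=[[0,0,0],[0,0,0],[0,0,0]])

```text
clock: 6.87
position: [0.4664, -0.3998, -0.0221]
ee_rot: [-0.0, 0.625, 0.781, 0.0]
ft_force: [-0.3, -0.8, -0.6]
grip_width: -0.0002
grasp_force: 0.0
```

Call:
servo_tool(grip=[1,1,1], delta_pos=[[0,0,0.1],[0,0,0.2],[0,0,0.2]], angular=[[0,0,0],[0,0,0],[0,0,0]])

```text
clock: 7.12
position: [0.4665, -0.3998, -0.0222]
ee_rot: [0.0, 0.625, 0.781, 0.0]
ft_force: [-4.1, 3.5, 22.8]
grip_width: 0.0001
grasp_force: 11.6
```

Contact is at reported z = −0.022, so true z = reported + 22 mm. I'll use that from here on. Next I open, go back over the body and grasp it, checking for a lateral offset too.

Call:
servo_tool(grip=[1,0,0,0,0,0,0,0,0,0,1,1,1,1,1], delta_pos=[[0,0,-4],[0,0,-8],[0,0,-8],[3.5,0.8,-8],[7,1.6,-8],[7,1.6,-8],[7,1.6,-4],[7,1.6,-0.5],[7,1.6,-0.5],[7,1.6,-0.5],[7,1.6,-0.5],[7,1.6,-0.5],[7,1.6,-0.5],[7,1.6,-0.5],[7,1.6,-0.5]], angular=[[0,0,0],[0,0,0],[0,0,0],[0,0,0],[0,0,0],[0,0,0],[0,0,0],[0,0,0],[0,0,0],[0,0,0],[0,0,0],[0,0,0],[0,0,0],[0,0,0],[0,0,0]])

```text
clock: 8.37
position: [0.4677, -0.3287, -0.0169]
ee_rot: [0.002, 0.625, 0.781, 0.0]
ft_force: [-0.5, 0.3, 10.8]
grip_width: 0.0474
grasp_force: 60.4
```

```bash
python3 - <<'E'
from h import *
S=capture("side");T=capture("top"); out=[]
o,r,y=state(); print(o["position"],o["ft_force"],o["moment"],o["grip_width"])
for p,(x0,y0) in((S,(290,330)),(T,(410,270))):
    out.append(cv2.resize(p["color"][y0:y0+110,x0:x0+100],(400,440),interpolation=cv2.INTER_CUBIC))
    for t in models.trace(p,"boxbody")[:1]: print(np.array(t["rect"])*[640,480,640,480])
cv2.imwrite("pics/d.png",np.hstack(out)[:,:,::-1])
E
```

```text
[ 0.46763129 -0.32870079 -0.01691836] [-0.79043442  1.07487087 10.15835517] [0.17236615 0.0934499  0.01944457] 0.04730738947980807
[343.424 382.512  23.296  41.28 ]
[448.384 314.88   11.2    25.2  ]
```

View pics/d.png

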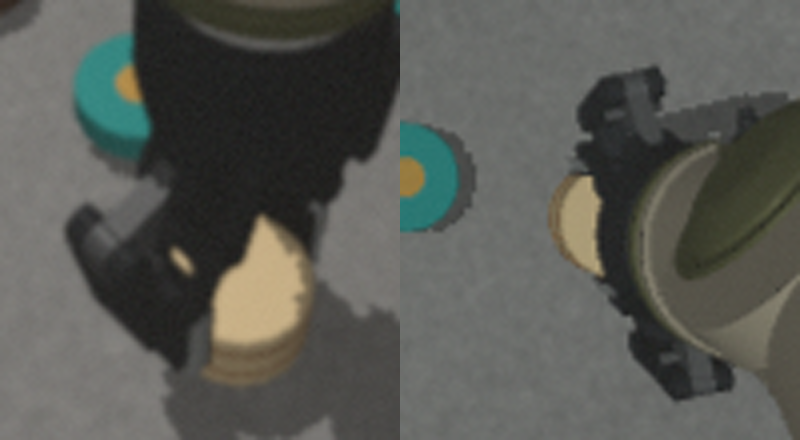

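The body is between the pads at side pixel (353,400). The 10 N upward force is probably the pads pushing the part down as they swing. Now I open, turn 90° and regrip to centre it on the other axis, 2 mm higher.

Call:
servo_tool(grip=[0,0,0,0,0,0,0,0,0,0,0,0,0,0,0,0,1,1,1,1], delta_pos=[[0,0,0],[0,0,-0.3],[0,0,-0.3],[0,0,-0.3],[0,0,-0.3],[0,0,-0.3],[0,0,-0.3],[0,0,-0.3],[0,0,-0.3],[0,0,-0.3],[0,0,-0.3],[0,0,-0.3],[0,0,-0.3],[0,0,-0.3],[0,0,-0.3],[0,0,-0.3],[0,0,-0.3],[0,0,-0.3],[0,0,-0.3],[0,0,-0.3]], angular=[[0,0,0],[0,0,0],[0,0,0],[0,0,90],[0,0,90],[0,0,90],[0,0,90],[0,0,90],[0,0,90],[0,0,90],[0,0,90],[0,0,90],[0,0,90],[0,0,90],[0,0,90],[0,0,90],[0,0,90],[0,0,90],[0,0,90],[0,0,90]])

```text
clock: 10.23
position: [0.4669, -0.328, -0.0155]
ee_rot: [-0.0, 0.994, 0.111, 0.0]
ft_force: [0.1, 0.1, 7.1]
grip_width: 0.047
grasp_force: 60.9
```

```bash
python3 - <<'E'
from h import *
o,r,y=state(); print(o["position"],y,o["ft_force"],o["grip_width"],o["grasp_force"],o["joints"])
goal(.56,.12,.12,12.7)
E
```

```text
[ 0.46688367 -0.32799318 -0.01546156] -77.22210173052515 [0.1062537  0.05376566 7.11092394] 0.046958345316279675 60.93081593513489 [ 0.25350015  0.79625824  0.39750405  2.11812942 -0.82996892  0.38534482
 -0.01687666]
d [ 19.   -41.63 -13.52] rot [  0.   -0.  -89.9]
```

```bash
python3 - <<'E'
from h import *
goal(.5643,.1363,.085,12.7)
E
```

```text
d [ 19.78 -43.13 -10.02] rot [  0.   -0.  -89.9]
```

Call:
servo_tool(grip=[1,1,1,1,1,1,1,1,1,1,1,1,1,1,1,1,1,1,1], delta_pos=[[0,0,-4],[0,0,-8],[19.8,-43.1,-10],[19.8,-43.1,-10],[19.8,-43.1,-10],[19.8,-43.1,-10],[19.8,-43.1,-10],[19.8,-43.1,-10],[19.8,-43.1,-10],[19.8,-43.1,-10],[19.8,-43.1,-10],[19.8,-43.1,-10],[19.8,-43.1,-10],[19.8,-43.1,-10],[19.8,-43.1,-10],[19.8,-43.1,-10],[19.8,-43.1,-10],[19.8,-43.1,-10],[19.8,-43.1,-10]], angular=[[0,0,0],[0,0,0],[0,0,-89.9],[0,0,-89.9],[0,0,-89.9],[0,0,-89.9],[0,0,-89.9],[0,0,-89.9],[0,0,-89.9],[0,0,-89.9],[0,0,-89.9],[0,0,-89.9],[0,0,-89.9],[0,0,-89.9],[0,0,-89.9],[0,0,-89.9],[0,0,-89.9],[0,0,-89.9],[0,0,-89.9]])

```text
clock: 11.82
position: [0.5653, 0.1347, 0.084]
ee_rot: [0.0, 0.627, 0.779, -0.0]
ft_force: [-0.7, -0.1, -0.3]
grip_width: 0.0469
grasp_force: 61.9
```

```bash
python3 - <<'E'
from h import *
o,r,y=state(); print(o["position"],y,o["ft_force"],o["grip_width"],o["grasp_force"])
S=capture("side");T=capture("top"); out=[]
for p,(x0,y0) in((S,(200,110)),(T,(140,195))):
    out.append(cv2.resize(p["color"][y0:y0+130,x0:x0+110],(400,473),interpolation=cv2.INTER_CUBIC))
cv2.imwrite("pics/e.png",np.hstack(out)[:,:,::-1])
z=o["position"][2]+.0155; c=o["position"][:2]
for n,p in(("side",S),("top",T)):
    P=proj(p,[[*c,z],[*c,z+.026]]); rs=models.trace(p,"boxbody"); print(n,P.ravel())
    for t in rs[:2]:
        print(t["conf"],np.array(t["rect"])*[640,480,640,480])
        if t["conf"]>.5:
            try: print(fit([(p,t["region"])],cyl(z,.026),c))
            except Exception as e: print(e)
E
```

```text
[0.56529565 0.13467513 0.08398039] 12.384094291951948 [-0.67539672 -0.12314823 -0.28115456] 0.04690477715316924 61.92352652549744
side [265.026225   181.69104861 264.22971208 170.46778332]
0.86 [254.912 161.904  22.528  23.52 ]
(array([0.56534146, 0.13615903]), np.float64(2.306958544203219))
top [199.88594995 261.04452346 196.73256924 260.06145794]
0.43 [205.12  252.192   7.424  22.416]
0.25 [152.     79.296  20.48  119.808]
```

View pics/e.png

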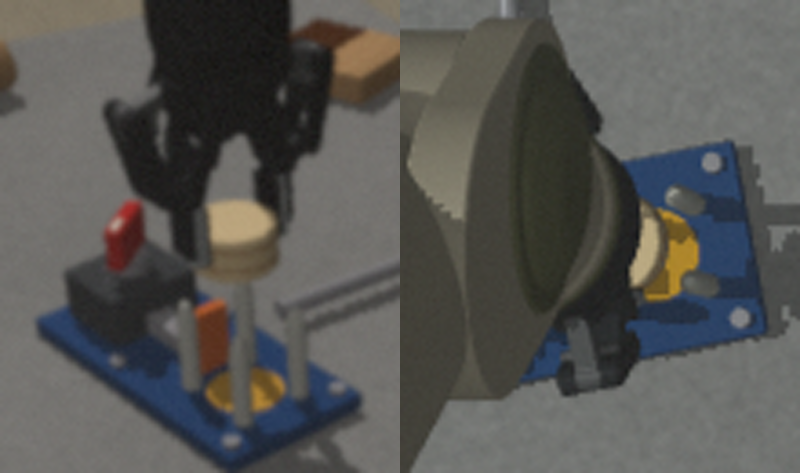

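Side view: the body is held level at about pixel (266,174), above the pocket. Next I'll refine the jig with a clean side mask, and check the held body's free edges against the TCP.

```bash
python3 - <<'E'
from h import *
S=capture("side"); T=capture("top"); o,r,y=state(); print(o["position"],y)
img={"side":cv2.imread("pics/side0.png")[:,:,::-1],"top":cv2.imread("pics/top0.png")[:,:,::-1]}
obs=[]
for n,p,roi in(("top",T,(225,315,115,250)),("side",S,(150,260,200,310))):
    H=cv2.cvtColor(np.ascontiguousarray(img[n]),cv2.COLOR_RGB2HSV); m=cv2.inRange(H,(100,110,25),(125,255,255))
    k=np.zeros_like(m); a,b,c,d=roi; k[a:b,c:d]=m[a:b,c:d]
    k=cv2.morphologyEx(k,cv2.MORPH_OPEN,np.ones((2,2),np.uint8)); k=cv2.morphologyEx(k,cv2.MORPH_CLOSE,np.ones((15,15),np.uint8))
    obs.append((p,k))
for q in(obs,obs[:1],obs[1:]): print("jig",*fit(q,plate,[.564,.1357,.222]))
c=o["position"][:2]; z=o["position"][2]+.0155
m=[t for t in models.trace(S,"boxbody")][0]["region"]
P=proj(S,cyl(z,.026)(c)); print("pred l,r,t,b",P[:,0].min(),P[:,0].max(),P[:,1].min(),P[:,1].max())
a=np.argwhere(m); print("obs",a[:,1].min(),a[:,1].max()+1,a[:,0].min(),a[:,0].max()+1)
for d in([.002,0],[0,.002]):
    Q=proj(S,cyl(z,.026)(c+d)); print(d,Q[:,0].max()-P[:,0].max(),Q[:,1].max()-P[:,1].max())
E
```

```text
[0.56542333 0.13570765 0.08393946] 12.531928375900007
jig [0.56236265 0.13355923 0.2225896 ] 2.919665753705375
jig [0.56221818 0.13338995 0.22091342] 0.4714835781114439
jig [0.56402139 0.13633139 0.22907212] 5.038798879614881
pred l,r,t,b 251.6333645870185 277.0034340106183 164.45879514559715 187.6865859365123
obs 256 277 165 188
[0.002, 0] 0.8691340528510523 -0.2503218536545262
[0, 0.002] -0.4327346163598804 -0.44152650586568143
```

```bash
python3 - <<'E'
from h import *
S=capture("side"); T=capture("top")
obs=[]
for n,p,roi in(("top",T,(225,315,115,250)),("side",S,(150,260,200,310))):
    H=cv2.cvtColor(cv2.imread(f"pics/{n}0.png"),cv2.COLOR_BGR2HSV); m=cv2.inRange(H,(100,110,25),(125,255,255))
    k=np.zeros_like(m); a,b,c,d=roi; k[a:b,c:d]=m[a:b,c:d]
    l=cv2.connectedComponentsWithStats(k); 
    for i in range(1,l[0]):
        if l[2][i,4]<25: k[l[1]==i]=0
    k=cv2.morphologyEx(k,cv2.MORPH_CLOSE,np.ones((15,15),np.uint8)); obs.append((p,k))
    yl=cv2.inRange(H,(15,150,60),(32,255,255))[a:b,c:d]
    e=cv2.fitEllipse(cv2.convexHull(np.argwhere(yl)[:,::-1].astype(np.int32)+[c,a]).astype(np.float32)); print(n,"yellow",e,at(p,e[0],.012))
for q in(obs,obs[:1],obs[1:]): print("jig",*fit(q,plate,[.564,.1357,.222],.1))
E
```

```text
top yellow ((209.04345703125, 264.5762939453125), (23.874168395996094, 24.83249282836914), 42.22488784790039) [0.56419854 0.13513701 0.012     ]
side yellow ((267.241455078125, 216.87454223632812), (9.977677345275879, 20.102506637573242), 87.60104370117188) [0.5645122  0.13439489 0.012     ]
jig [0.56396571 0.1356069  0.22096096] 2.835513798801842
jig [0.56396599 0.13554478 0.22097697] 0.38862681505956165
jig [0.5644581  0.14243018 0.20276687] 5.245282674394527
```

Call:
servo_tool(grip=[1,1,1,1,1], delta_pos=[[0,-0.1,1.5],[0,-0.1,3.5],[0,-0.1,3.5],[0,-0.1,4],[0,-0.1,4]], angular=[[0,0,0],[0,0,0],[0,0,0],[0,0,0],[0,0,0]])

```text
clock: 12.68
position: [0.5644, 0.1355, 0.0437]
ee_rot: [-0.0, 0.626, 0.78, -0.0]
ft_force: [0.1, -0.6, -0.9]
grip_width: 0.047
grasp_force: 62.0
```

Inside the tapered part of the posts with no contact. I'll continue slowly.

Call:
servo_tool(grip=[1,1,1,1], delta_pos=[[0,0,0.7],[0,0,1.4],[0,0,2],[0,0,2]], angular=[[0,0,0],[0,0,0],[0,0,0],[0,0,0]])

```text
clock: 13.02
position: [0.5645, 0.1355, 0.023]
ee_rot: [0.0, 0.626, 0.78, -0.0]
ft_force: [0.6, 0.0, -1.2]
grip_width: 0.0474
grasp_force: 62.0
```

Call:
servo_tool(grip=[1,1,1,1,1], delta_pos=[[0,0,1],[0,0,1.8],[0,0,2.4],[0,0,2.5],[0,0,2.5]], angular=[[0,0,0],[0,0,0],[0,0,0],[0,0,0],[0,0,0]])

```text
clock: 13.43
position: [0.5644, 0.1354, -0.0017]
ee_rot: [-0.0, 0.626, 0.78, -0.0]
ft_force: [0.8, -0.5, -1.8]
grip_width: 0.0469
grasp_force: 62.1
```

Call:
servo_tool(grip=[1,1,1], delta_pos=[[0,0,0.2],[0,0,0.2],[0,0,0.2]], angular=[[0,0,0],[0,0,0],[0,0,0]])

```text
clock: 13.68
position: [0.5645, 0.1356, -0.003]
ee_rot: [0.0, 0.626, 0.78, 0.0]
ft_force: [1.7, -1.5, -2.1]
grip_width: 0.047
grasp_force: 62.0
```

Call:
servo_tool(grip=[0,0,0,0,0,0,0,0,0,0,0,0,0,0,0], delta_pos=[[0,0,0],[0,0,0],[0,0,0],[0,0,-4],[0,0,-8],[0,0,-8],[-25,-16.4,-7],[-25,-16.4,-7],[-25,-16.4,-7],[-25,-16.4,-7],[-25,-16.4,-7],[-25,-16.4,-7],[-25,-16.4,-7],[-25,-16.4,-7],[-25,-16.4,-3]], angular=[[0,0,0],[0,0,0],[0,0,0],[0,0,0],[0,0,0],[0,0,0],[0,0,0],[0,0,0],[0,0,0],[0,0,0],[0,0,0],[0,0,0],[0,0,0],[0,0,0],[0,0,0]])

```text
clock: 14.93
position: [0.4604, -0.1486, 0.0314]
ee_rot: [0.004, 0.628, 0.778, 0.001]
ft_force: [1.6, -0.2, -0.1]
grip_width: 0.0856
grasp_force: 0.0
```

```bash
python3 - <<'E'
from h import *
o,r,y=state(); print(o["position"],y)
goal(.4596,-.1448,-.020,12.7)
p=capture("side")
c=p["color"][140:260,200:310]; cv2.imwrite("pics/f.png",cv2.resize(c,(550,600),interpolation=cv2.INTER_CUBIC)[:,:,::-1])
for t in models.trace(p,"boxbody")[:1]:
    a=np.argwhere(t["region"]); print(t["conf"],a.min(0),a.max(0)+1)
P=proj(p,cyl(.012,.026)([.5645,.1356])); print(P.min(0),P.max(0))
E
```

```text
[ 0.46035601 -0.14858262  0.03135788] 12.181141044311097
d [ 0.41 -0.03  5.13] rot [ 0.4  0.3 -0.5]
0.54 [165 211] [229 250]
[254.55458347 200.37718793] [278.45833046 223.21742809]
```

View pics/f.png

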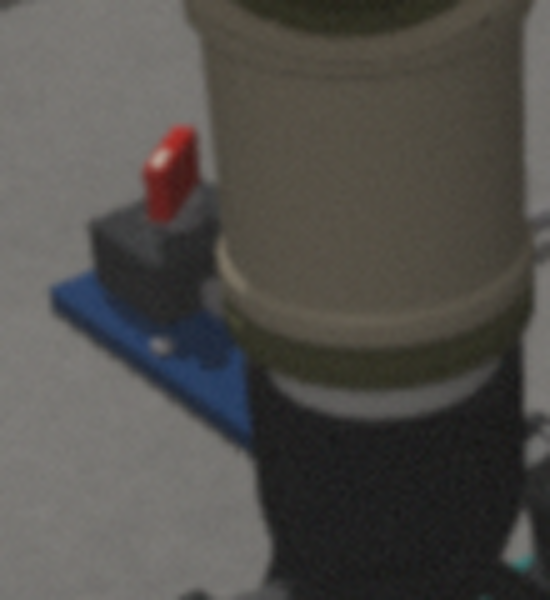

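The arm hides the pocket in this view; only the jig's clamp end shows, with the screw near pixel (234,175). On to the spacer.

Call:
servo_tool(grip=[0,0,0,0,1,1,1,1,1], delta_pos=[[0,0,3],[0,0,4.6],[0,0,4.6],[0,0,4.6],[0,0,4.6],[0,0,4.6],[0,0,4.6],[0,0,4.6],[0,0,4.6]], angular=[[0,0,0],[0,0,0],[0,0,0],[0,0,0],[0,0,0],[0,0,0],[0,0,0],[0,0,0],[0,0,0]])

```text
clock: 15.78
position: [0.4595, -0.1439, -0.0173]
ee_rot: [0.001, 0.625, 0.78, 0.001]
ft_force: [-0.7, 1.0, 19.7]
grip_width: 0.0463
grasp_force: 58.4
```

Call:
servo_tool(grip=[0,0,0,0,0,0,0,0,0,0,0,0,0,0,0,0,1,1,1,1], delta_pos=[[0,0,0],[0,0,0],[0,0,0],[0,0,0],[0,0,0],[0,0,0],[0,0,0],[0,0,0],[0,0,0],[0,0,0],[0,0,0],[0,0,0],[0,0,0],[0,0,0],[0,0,0],[0,0,0],[0,0,0],[0,0,0],[0,0,0],[0,0,0]], angular=[[0,0,0],[0,0,0],[0,0,0],[0,0,90],[0,0,90],[0,0,90],[0,0,90],[0,0,90],[0,0,90],[0,0,90],[0,0,90],[0,0,90],[0,0,90],[0,0,90],[0,0,90],[0,0,90],[0,0,90],[0,0,90],[0,0,90],[0,0,90]])

```text
clock: 17.45
position: [0.4588, -0.144, -0.0185]
ee_rot: [-0.0, 0.994, 0.11, 0.0]
ft_force: [-1.2, 0.3, 12.5]
grip_width: 0.0464
grasp_force: 59.5
```

```bash
python3 - <<'E'
from h import *
o,r,y=state(); print(o["position"],y,o["ft_force"],o["grip_width"],o["grasp_force"])
goal(.5645,.1356,.085,12.7)
E
```

```text
[ 0.45878786 -0.14396513 -0.01852948] -77.32539252973288 [-1.17725666  0.34960262 12.52203621] 0.046443121357895245 59.53275740146637
d [ 16.46 -24.96 -10.34] rot [  0.  -0. -90.]
```

Call:
servo_tool(grip=[1,1,1,1,1,1,1,1,1,1,1,1,1,1,1,1,1,1,1,1], delta_pos=[[0,0,-4],[0,0,-8],[16.5,-25,-10.4],[16.5,-25,-10.4],[16.5,-25,-10.4],[16.5,-25,-10.4],[16.5,-25,-10.4],[16.5,-25,-10.4],[16.5,-25,-10.4],[16.5,-25,-10.4],[16.5,-25,-10.4],[16.5,-25,-10.4],[16.5,-25,-10.4],[16.5,-25,-10.4],[16.5,-25,-10.4],[16.5,-25,-10.4],[16.5,-25,-10.4],[16.5,-25,-10.4],[16.5,-25,-10.4],[16.5,-25,-10.4]], angular=[[0,0,0],[0,0,0],[0,0,-90],[0,0,-90],[0,0,-90],[0,0,-90],[0,0,-90],[0,0,-90],[0,0,-90],[0,0,-90],[0,0,-90],[0,0,-90],[0,0,-90],[0,0,-90],[0,0,-90],[0,0,-90],[0,0,-90],[0,0,-90],[0,0,-90],[0,0,-90]])

```text
clock: 19.12
position: [0.5653, 0.136, 0.0848]
ee_rot: [0.0, 0.626, 0.78, -0.0]
ft_force: [-0.2, -0.4, -1.0]
grip_width: 0.0462
grasp_force: 61.7
```

```bash
python3 - <<'E'
from h import *
o,r,y=state(); print(o["position"],y,o["ft_force"])
goal(.5645,.1356,.040,12.7)
E
```

```text
[0.56531079 0.13601388 0.08483994] 12.520666782502612 [-0.19614594 -0.4479159  -0.98630307]
d [-0.02 -0.09  4.48] rot [-0.   0.  -0.2]
```

Call:
servo_tool(grip=[1,1,1,1,1,1], delta_pos=[[0,-0.1,2],[0,-0.1,3],[0,-0.1,3.7],[0,-0.1,4.4],[0,-0.1,5.2],[0,-0.1,5.2]], angular=[[0,0,0],[0,0,0],[0,0,0],[0,0,0],[0,0,0],[0,0,0]])

```text
clock: 19.62
position: [0.5644, 0.1354, 0.0317]
ee_rot: [-0.0, 0.626, 0.78, -0.0]
ft_force: [0.3, -0.0, -0.1]
grip_width: 0.0467
grasp_force: 61.7
```

Call:
servo_tool(grip=[1,1,1,1], delta_pos=[[0,0,0.6],[0,0,1.1],[0,0,1.2],[0,0,1.2]], angular=[[0,0,0],[0,0,0],[0,0,0],[0,0,0]])

```text
clock: 19.95
position: [0.5646, 0.1356, 0.0207]
ee_rot: [0.0, 0.626, 0.78, -0.0]
ft_force: [1.3, -1.5, -0.5]
grip_width: 0.0463
grasp_force: 61.7
```

Call:
servo_tool(grip=[1,1,0,0,0,0,0,0,0,0,0,0,0,0,0,0,0,0,0], delta_pos=[[0,0,0.1],[0,0,0.1],[0,0,0.1],[0,0,0.1],[0,0,0.1],[0,0,-3],[0,0,-6],[0,0,-6],[-28.3,-4.2,-5],[-28.3,-4.2,-5],[-28.3,-4.2,-5],[-28.3,-4.2,-5],[-28.3,-4.2,-5],[-28.3,-4.2,-5],[-28.3,-4.2,-5],[-28.3,-4.2,-5],[-28.3,-4.2,-3],[-28.3,-4.2,0],[-28.3,-4.2,0]], angular=[[0,0,0],[0,0,0],[0,0,0],[0,0,0],[0,0,0],[0,0,0],[0,0,0],[0,0,0],[0,0,0],[0,0,0],[0,0,0],[0,0,0],[0,0,0],[0,0,0],[0,0,0],[0,0,0],[0,0,0],[0,0,0],[0,0,0]])

```text
clock: 21.53
position: [0.5826, -0.1487, 0.017]
ee_rot: [-0.003, 0.625, 0.78, -0.001]
ft_force: [-1.3, -0.1, -0.6]
grip_width: 0.0856
grasp_force: 0.0
```

```bash
python3 - <<'E'
from h import *
o,r,y=state(); print(o["position"],y,o["ft_force"])
goal(.5856,-.1492,-.020,12.7)
E
```

```text
[ 0.58258725 -0.14872223  0.01702982] 12.565614139815397 [-1.25195355 -0.06368526 -0.57875392]
d [-0.12  0.3   3.7 ] rot [-0.3 -0.2 -0.1]
```

Call:
servo_tool(grip=[0,0,0,0,1,1,1,1,1], delta_pos=[[0,0,2.5],[0,0,3.9],[0,0,3.9],[0,0,3.9],[0,0,3.9],[0,0,3.9],[0,0,3.9],[0,0,3.9],[0,0,3.9]], angular=[[0,0,0],[0,0,0],[0,0,0],[0,0,0],[0,0,0],[0,0,0],[0,0,0],[0,0,0],[0,0,0]])

```text
clock: 22.28
position: [0.5857, -0.1496, -0.0163]
ee_rot: [0.001, 0.625, 0.78, 0.001]
ft_force: [-2.0, 1.1, 12.5]
grip_width: 0.0459
grasp_force: 59.4
```

Call:
servo_tool(grip=[0,0,0,0,0,0,0,0,0,0,0,0,0,0,0,0,1,1,1,1], delta_pos=[[0,0,0],[0,0,0],[0,0,0],[0,0,0],[0,0,0],[0,0,0],[0,0,0],[0,0,0],[0,0,0],[0,0,0],[0,0,0],[0,0,0],[0,0,0],[0,0,0],[0,0,0],[0,0,0],[0,0,0],[0,0,0],[0,0,0],[0,0,0]], angular=[[0,0,0],[0,0,0],[0,0,0],[0,0,90],[0,0,90],[0,0,90],[0,0,90],[0,0,90],[0,0,90],[0,0,90],[0,0,90],[0,0,90],[0,0,90],[0,0,90],[0,0,90],[0,0,90],[0,0,90],[0,0,90],[0,0,90],[0,0,90]])

```text
clock: 23.95
position: [0.585, -0.1496, -0.0175]
ee_rot: [-0.0, 0.994, 0.11, 0.0]
ft_force: [-1.6, 1.3, 7.2]
grip_width: 0.0463
grasp_force: 60.3
```

```bash
python3 - <<'E'
from h import *
o,r,y=state(); print(o["position"],y,o["ft_force"],o["grip_width"],o["grasp_force"])
goal(.5645,.1356,.085,12.7)
E
```

```text
[ 0.58502501 -0.14959492 -0.0174878 ] -77.32662576778824 [-1.63108696  1.28914819  7.17378754] 0.04626939246283828 60.34884989261627
d [  4.26 -28.28 -10.23] rot [ -0.   -0.1 -90. ]
```

Call:
servo_tool(grip=[1,1,1,1,1,1,1,1,1,1,1,1,1,1,1,1,1,1,1,1], delta_pos=[[0,0,-4],[0,0,-8],[4.3,-28.3,-10.2],[4.3,-28.3,-10.2],[4.3,-28.3,-10.2],[4.3,-28.3,-10.2],[4.3,-28.3,-10.2],[4.3,-28.3,-10.2],[4.3,-28.3,-10.2],[4.3,-28.3,-10.2],[4.3,-28.3,-10.2],[4.3,-28.3,-10.2],[4.3,-28.3,-10.2],[4.3,-28.3,-10.2],[4.3,-28.3,-10.2],[4.3,-28.3,-10.2],[4.3,-28.3,-10.2],[4.3,-28.3,-10.2],[4.3,-28.3,-10.2],[4.3,-28.3,-10.2]], angular=[[0,0,0],[0,0,0],[0,0,-90],[0,0,-90],[0,0,-90],[0,0,-90],[0,0,-90],[0,0,-90],[0,0,-90],[0,0,-90],[0,0,-90],[0,0,-90],[0,0,-90],[0,0,-90],[0,0,-90],[0,0,-90],[0,0,-90],[0,0,-90],[0,0,-90],[0,0,-90]])

```text
clock: 25.62
position: [0.5654, 0.136, 0.0839]
ee_rot: [0.0, 0.626, 0.78, -0.0]
ft_force: [-0.3, 1.3, -0.3]
grip_width: 0.0464
grasp_force: 61.6
```

```bash
python3 - <<'E'
from h import *
o,r,y=state(); print(o["position"],y,o["ft_force"])
goal(.5645,.1356,.040,12.7)
E
```

```text
[0.56536212 0.13598564 0.08390411] 12.522047425041015 [-0.28508809  1.3436044  -0.26458559]
d [-0.02 -0.09  4.39] rot [-0.   0.  -0.2]
```

Call:
servo_tool(grip=[1,1,1,1,1,1,1], delta_pos=[[0,-0.1,2],[0,-0.1,3],[0,-0.1,3.6],[0,-0.1,4.2],[0,-0.1,4.6],[0,-0.1,4.8],[0,-0.1,4.8]], angular=[[0,0,0],[0,0,0],[0,0,0],[0,0,0],[0,0,0],[0,0,0],[0,0,0]])

```text
clock: 26.2
position: [0.5645, 0.1356, 0.0357]
ee_rot: [0.0, 0.626, 0.78, -0.0]
ft_force: [0.1, 0.0, -0.8]
grip_width: 0.0459
grasp_force: 61.6
```

Call:
servo_tool(grip=[1,1,1], delta_pos=[[0,0,0.1],[0,0,0.2],[0,0,0.2]], angular=[[0,0,0],[0,0,0],[0,0,0]])

```text
clock: 26.45
position: [0.5647, 0.1358, 0.0346]
ee_rot: [0.0, 0.626, 0.78, 0.0]
ft_force: [-0.7, -1.8, 3.5]
grip_width: 0.0462
grasp_force: 62.0
```

Call:
servo_tool(grip=[0,0,0,0,0,0,0,0,0,0,0,0,0,0,0,0], delta_pos=[[0,0,0],[0,0,0],[0,0,0],[0,0,-4],[0,0,-8],[0,0,-9],[11.5,0,-9],[11.5,0,-9],[11.5,0,-9],[11.5,0,-9],[11.5,0,-9],[11.5,0,-9],[11.5,0,-9],[11.5,0,-9],[11.5,0,-9],[11.5,0,-9]], angular=[[0,0,0],[0,0,0],[0,0,0],[0,0,0],[0,0,0],[0,0,0],[0,0,55],[0,0,55],[0,0,55],[0,0,55],[0,0,55],[0,0,55],[0,0,55],[0,0,55],[0,0,55],[0,0,55]])

```text
clock: 27.78
position: [0.5392, 0.2482, 0.1237]
ee_rot: [0.0, 0.914, 0.405, -0.0]
ft_force: [-0.1, -0.5, -0.6]
grip_width: 0.0857
grasp_force: 0.0
```

```bash
python3 - <<'E'
from h import *
o,r,y=state(); print(o["position"],y,o["ft_force"])
S=capture("side");T=capture("top"); out=[]
for p,(x0,y0) in((S,(200,110)),(T,(140,195))):
    out.append(cv2.resize(p["color"][y0:y0+130,x0:x0+110],(400,473),interpolation=cv2.INTER_CUBIC))
cv2.imwrite("pics/g.png",np.hstack(out)[:,:,::-1])
c=[.5645,.1356]
for n,z in(("topdisc",.052),("spacer",.038),("boxbody",.012)):
    P=proj(S,cyl(z,.014 if z>.02 else .026)(c)); print(n,P.min(0),P.max(0))
    for t in models.look_for(S,n)[:4]:
        l,tp,w,h=np.array(t["rect"])*[640,480,640,480]
        if 200<l<310 and tp<240: print(t["conf"],l,tp,l+w,tp+h)
H=cv2.cvtColor(cv2.imread("pics/top0.png"),cv2.COLOR_BGR2HSV)
m=(cv2.inRange(H,(0,150,90),(8,255,255))|cv2.inRange(H,(170,150,90),(180,255,255))); m[:,180:]=0
W=np.array([at(T,q,.083)[:2] for q in np.argwhere(m)[:,::-1]]); w,V=np.linalg.eigh(np.cov(W.T)); print(np.degrees(np.arctan2(V[1,1],V[0,1])),np.sqrt(w))
goal(.5645-.0253,.1356+.1122,.030,-42.5)
E
```

```text
[0.53915314 0.24817542 0.12367444] -42.23681882896437 [-0.11958311 -0.46463782 -0.59769046]
topdisc [253.5330239 189.3569315] [277.64573883 207.54273291]
0.71 253.56799999999998 189.40800000000002 276.47999999999996 211.008
spacer [254.04851517 194.91664326] [277.93495379 213.12370076]
boxbody [254.55458347 200.37718793] [278.45833046 223.21742809]
0.74 257.088 208.8 275.20000000000005 220.704
48.174456632850806 [0.00327272 0.01171815]
d [-0.02 -0.01  9.4 ] rot [-0.  -0.   0.1]
```

View pics/g.png

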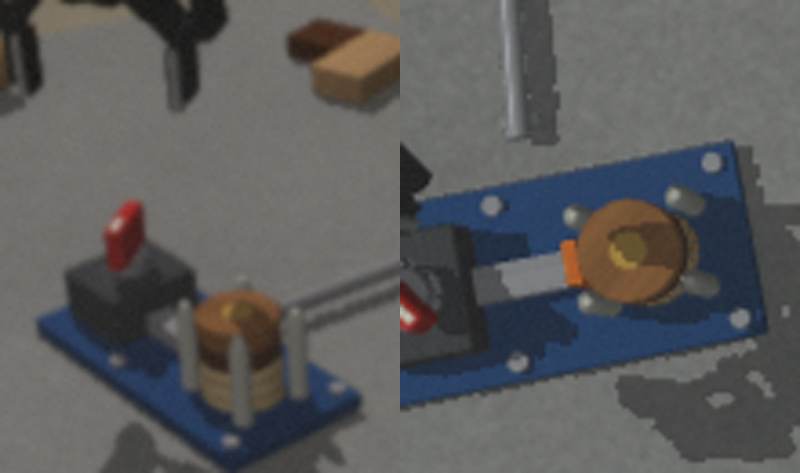

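The stack is seated in order in the posts: side view around pixel (266,205), with the top disc's box matching the prediction. Next I pinch the thumbscrew.

Call:
servo_tool(grip=[0,0,0,0,0,1,1,1,1,1,1,1,1], delta_pos=[[0,0,3],[0,0,6],[0,0,9],[0,0,9.4],[0,0,9.4],[0,0,9.4],[0,0,9.4],[0,0,9.4],[0,0,9.4],[0,0,9.4],[0,0,9.4],[0,0,9.4],[0,0,9.4]], angular=[[0,0,0],[0,0,0],[0,0,0],[0,0,0],[0,0,0],[0,0,0],[0,0,0],[0,0,0],[0,0,0],[0,0,0],[0,0,0],[0,0,0],[0,0,0]])

```text
clock: 29.12
position: [0.5412, 0.2473, 0.0314]
ee_rot: [0.001, 0.915, 0.403, 0.002]
ft_force: [0.3, -3.3, 10.3]
grip_width: 0.0216
grasp_force: 58.4
```

```bash
python3 - <<'E'
from h import *
o,r,y=state(); print(o["position"],y,o["ft_force"],o["moment"],o["grip_width"],o["joints"], "q",np.radians(12.7-(y-90)))
E
```

```text
[0.54115263 0.24731208 0.03142379] -42.48809988756228 [ 0.26058205 -3.27440697 10.26105401] [-0.74530308 -0.29286512 -0.00666709] 0.021573420575316138 [-0.84909806  0.75169827  0.50308906  2.05455764 -0.73113202  0.5133498
 -0.54628608] q 2.5340103777523706
```

The opening of 21.6 mm is too wide for the 12 mm bar, and there is 10 N upward, so the tips are on the hub. I'll open, rise 9 mm and pinch the bar itself.

Call:
servo_tool(grip=[0,0,0,0,0,0,1,1,1,1,1,1,1], delta_pos=[[0,0,0],[0,0,0],[0,0,-0.9],[0,0,-0.9],[0,0,-0.9],[0,0,-0.9],[0,0,-0.9],[0,0,-0.9],[0,0,-0.9],[0,0,-0.9],[0,0,-0.9],[0,0,-0.9],[0,0,-0.9]], angular=[[0,0,0],[0,0,0],[0,0,0],[0,0,0],[0,0,0],[0,0,0],[0,0,0],[0,0,0],[0,0,0],[0,0,0],[0,0,0],[0,0,0],[0,0,0]])

```text
clock: 30.2
position: [0.5405, 0.2468, 0.0392]
ee_rot: [0.001, 0.915, 0.403, 0.001]
ft_force: [2.9, -3.6, 0.3]
grip_width: 0.0107
grasp_force: 60.9
```

```bash
python3 - <<'E'
from h import *
o,r,y=state(); print(o["position"],y,o["ft_force"],o["moment"],o["grip_width"],o["grasp_force"])
S=capture("side"); c=S["color"]
H=hsv(S); m=cv2.inRange(H,(0,150,90),(8,255,255))|cv2.inRange(H,(170,150,90),(180,255,255)); m[:,300:]=0
a=np.argwhere(m[140:210,200:280])+[140,200]; print(len(a),a.min(0) if len(a) else 0,a.max(0) if len(a) else 0)
E
```

```text
[0.54053803 0.24683004 0.03918621] -42.492746615422476 [ 2.9305938  -3.62384217  0.26304626] [-0.7295758  -0.36472468  0.1008984 ] 0.010746265069811396 60.865312814712524
25 [174 229] [183 232]
```

Width is 10.7 mm, so the bar is now pinched flat, at q ≈ 2.53. I recentre 1.5 mm and turn clockwise 46°.

Call:
servo_tool(grip=[1,1,1,1,1,1,1,1,1,1,1,1,1], delta_pos=[[0,0.15,0],[0,0.15,0],[0,0.15,0],[0,0.15,0],[0,0.15,0],[0,0.15,0],[0,0.15,0],[0,0.15,0],[0,0.15,0],[0,0.15,0],[0,0.15,0],[0,0.15,0],[0,0.15,0]], angular=[[0,0,0],[0,0,5],[0,0,10],[0,0,15],[0,0,20],[0,0,25],[0,0,30],[0,0,35],[0,0,40],[0,0,44],[0,0,46],[0,0,46],[0,0,46]])

```text
clock: 31.33
position: [0.5406, 0.2469, 0.0392]
ee_rot: [-0.0, 1.0, 0.013, 0.0]
ft_force: [-1.1, -2.2, 5.1]
grip_width: 0.0107
grasp_force: 61.7
```

```bash
cat > q.py <<'E'
from h import *
o,r,y=state(); print(o["position"],y,o["ft_force"],o["moment"],o["grip_width"],"q",np.radians((12.7-(y-90))%360),o["joints"][6])
E
python3 q.py
```

```text
[0.5405649  0.24691397 0.0391582 ] -88.45807736722567 [-1.13263463 -2.21246085  5.06986133] [-0.34672191 -0.0134719  -0.03933865] 0.010747953779615588 q 3.336337841840141 -1.1404284220998058
```

Call:
servo_tool(grip=[1,1,1,1,1], delta_pos=[[0,0,0],[0,0,0],[0,0,0],[0,0,0],[0,0,0]], angular=[[0,0,2],[0,0,4],[0,0,6],[0,0,6],[0,0,6]])

```text
clock: 31.75
position: [0.5406, 0.2469, 0.0392]
ee_rot: [0.0, 0.999, -0.037, 0.0]
ft_force: [-0.2, -3.9, 5.1]
grip_width: 0.0106
grasp_force: 66.0
```

```bash
python3 q.py
```

```text
[0.54061745 0.24693909 0.0391979 ] -94.27733854643373 [-0.16805898 -3.88799801  5.06818194] [-0.51572358 -0.09238429  1.03046775] 0.010637190299129937 q 3.4379031094508097 -1.2247806166336999
```

Seated: about 1 N m at the stop. Now back off a quarter turn.

Call:
servo_tool(grip=[1,1,1,1,1,1,1,1,1,1,1,1,1,1,1,1,1,1,1], delta_pos=[[0,0,0],[0,0,0],[0,0,0],[0,0,0],[0,0,0],[0,0,0],[0,0,0],[0,0,0],[0,0,0],[0,0,0],[0,0,0],[0,0,0],[0,0,0],[0,0,0],[0,0,0],[0,0,0],[0,0,0],[0,0,0],[0,0,0]], angular=[[0,0,-6],[0,0,-12],[0,0,-18],[0,0,-24],[0,0,-30],[0,0,-36],[0,0,-42],[0,0,-48],[0,0,-54],[0,0,-60],[0,0,-66],[0,0,-72],[0,0,-78],[0,0,-84],[0,0,-89],[0,0,-92],[0,0,-92],[0,0,-92],[0,0,-92]])

```text
clock: 33.33
position: [0.5405, 0.2467, 0.0391]
ee_rot: [-0.0, 0.723, 0.691, -0.0]
ft_force: [-0.7, -2.8, 6.0]
grip_width: 0.0108
grasp_force: 61.6
```

```bash
python3 q.py; python3 - <<'E'
from h import *
T=capture("top"); S=capture("side")
H=hsv(T); m=cv2.inRange(H,(4,170,150),(12,255,255)); m[:250]=0; m[290:]=0; m[:,250:]=0
a=np.argwhere(m); print("orange",len(a),a.mean(0))
for n in("wax","sander","gouge","topdisc"):
    for p in(T,S):
        for t in models.look_for(p,n)[:4]:
            l,tp,w,h=np.array(t["rect"])*[640,480,640,480]; print(n,round(t["conf"],2),np.round([l,tp,w,h]))
E
```

```text
[0.5404945  0.24672524 0.03911347] -2.5603172675668513 [-0.65038236 -2.77154319  5.9869151 ] [-0.64809501  0.10569277  0.04287306] 0.010757156480251346 q 1.8371391080128825 -0.09557777783898681
orange 0 [nan nan]
wax 0.77 [309. 160.  31.  32.]
wax 0.84 [376. 220.  28.  38.]
sander 0.89 [361. 172.  60.  47.]
sander 0.44 [310. 158.  31.  33.]
sander 0.8 [385. 261.  62.  54.]
gouge 0.94 [279. 154.  94.  45.]
gouge 0.16 [254. 208.  24.  11.]
topdisc 0.97 [287. 247.  30.  31.]
topdisc 0.82 [394. 298.  31.  30.]
topdisc 0.75 [404. 235.  24.  29.]
topdisc 0.61 [191. 253.  28.  24.]
topdisc 0.94 [305. 338.  40.  32.]
topdisc 0.73 [254. 191.  23.  14.]
topdisc 0.67 [295. 250.  28.  25.]
topdisc 0.62 [372. 315.  34.  27.]<stdin>:4: RuntimeWarning: Mean of empty slice.
  ret = um.true_divide(
```

The screw reads q ≈ 1.84, against a target of 1.83. The stack and the bystanders are in place, and the bar is still gripped.

```bash
python3 -c "
from workcell import env
print(env.hand_in())"
```

```text
the job is handed in; nothing more can be done
None
```

I stacked the body, spacer and top disc in the jig pocket in that order, turned the thumbscrew clockwise until it seated, backed it off about a quarter turn and handed in still gripping it, at about 33 s; the jar, sanding block and gouge were not touched, and no verdict came back.

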